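# Empty the vial capper's tray and hold its guard open

### The arm

A 6-joint arm with a two-finger parallel gripper is mounted at the origin on a cart in front of the work surface, level with it; the furniture and walls round the work are solid. World frame = base frame: x ahead of the robot, y to its left, z up, the work surface at z = 0. Lengths are in m, angles in degrees, forces in N, time in s.
With the tool pointing down it reaches from about 0.4 to 0.825 m from the base axis. Payload 7 kg.
Tool frame: the origin (TCP) lies between the finger pads; the fingertips stand 19 mm ahead of it and the grasp point (between the pads) is the TCP; z points along the fingers, y is the line along which they close (so a half turn about z gives the same grasp; the last joint's range is limited). The gripper opens to 88 mm and grips with 3 to 60 N. Pads are 19 mm wide; open, the fingers measure 130 mm over their backs; the gripper's body (78 mm by 193 mm) begins 47 mm behind the grasp point.
Start: joints at [-54.654, 20.546, 0.682, 0, -70.136, -16.507], TCP at [0.218, -0.639, 0.246] pointing down, gripper open.
Joint ranges: [-176.03, 176.03], [-82.01, 121.73], [-58.28, 71.71], [-173.87, 95.51], [-174.79, -0.11], [-173.66, 173.66]. Speed limits (degrees/s): [136.94, 136.94, 172.46, 180, 180, 180].

### API

Orientations are given as [roll, pitch, yaw] about the fixed x, y, z axes, in that order (R = Rz(yaw) Ry(pitch) Rx(roll)).
In Python, from plant import r gives the robot as it stands. The module is installed in compiled form; this text tells all that it offers.
- The arm moves only by the shell command python3 -m pendant 'ROWS' [OPENING] [FORCE]. ROWS is JSON, a list of rows, each a list of 6 numbers: the shift along the tool's x, y, z in mm, then the turn, a rotation vector about the tool's x, y, z in rad. In form: [[tx, ty, tz, wx, wy, wz], ...]. A call has 1 to 20 rows; each row is the pose to reach, as a shift and turn from the pose commanded when the call began, along the tool's axes at that moment; what a row does not reach only later rows make up. A row lasts 1/8 s, in which the tool goes at most 62.5 mm and 10.7 degrees, less where a joint would pass 70% of its speed; a pose out of reach is approached as far as the arm can. A call with a gripper value outside its range is refused whole. OPENING is the finger opening in mm, from 0 to 87.6, set as the call begins (- or left out, the last holds). The fingers move at their own pace and stop on an object; FORCE is the grip in N (left out, the last holds). Time passes only in rows, so rows that repeat a pose let the fingers close. It gives the time, the measured TCP pose, the force, the opening and the grip force at its end, in the units of the state.
- r.get_state(): the state, without advancing time (a new reading comes with each control period).
- r.capture(name): name is "side" or "top" or "wrist"; returns the picture (384x512x3 uint8, red, green, blue); there is no depth.
- r.camera_params(name): a dict with "mtx" (3x3 intrinsics, pixels), "rvec" (rotation vector, rad) and "tvec" (3), from world to camera coordinates, as OpenCV has them; the wrist camera has in their place "mount" (4x4, takes a point from camera to tool coordinates, whose origin is the TCP and whose axes are the flange's). Camera axes: x right, y down, z forward; pixel columns grow to the right and rows downward; lengths in m; the calibration is good to about 2 mm. The wrist camera is an equidistant fisheye: a pixel r from the principal point sees the ray r / f radians off the axis. A picture is of the moment at which its call begins: read the wrist's pose just before it. camera_params takes no time and is no camera call.
- r.close_job(): hands the job in; it is judged then, once.
The state is a dict: "time_s": time; "joints": joint angles; "qd": joint speeds; "joint_torque": joint torques, N m; "tcp_pos": TCP position; "eef_rot": TCP orientation; "contact_force": force on the tool from outside, world axes, zero at the start; "moment": the same for the moment, N m; "gripper_width": finger opening in m; "gripper_force": force on a finger pad.
Only numpy, scipy, OpenCV 4.12 (cv2) and the standard library are available. Lean on these libraries where they do the work, as an engineer would, in place of code of your own. Each camera call takes 0.05 s, during which the arm holds its last target. There are 200 camera calls.

### The job

Move both finished vials from the capping machine's catch tray into the open tote, setting them down inside rather than dropping them. Then lift the machine's clear guard to 45 degrees from shut and hold it there for a colleague to reload the carousel; it falls shut if let go, so finish while still holding it at that angle. Leave everything else on the bench where it is.

Things in the scene. Friction and masses are not known exactly. Their poses are not given: they have to be found in the camera images.
- capper: Bench vial capping machine, fixed: white base 176 mm (x) by 150 mm (y), 62 mm high, with a carousel on top under a clear hinged guard (hood, flat top 111 mm above the bench when shut). Origin: centre of the base's underside, on the bench. Its own -x is its front, towards the robot; +y is its left; z up. The catch tray is part of it.
- catch_tray (a point): Centre of the floor of the shallow steel catch tray at the machine's left front, axes as the machine's: 150 mm (x) by 110 mm (y), floor 4 mm above the bench, rim 15 mm above the bench. A short steel chute up to 45 mm high leads from the base over its right edge, from 23 to 67 mm behind this point and ending 35 mm to its right.
- vial_1: Finished small glass vial with a white screw cap, 21 mm in diameter, 49 mm high (cap: the top 12 mm, 18 mm in diameter), about 18 g, standing upright in the catch tray. Origin: centre of its underside; z up along its axis.
- vial_2: Finished small glass vial with a blue screw cap, 21 mm in diameter, 49 mm high (cap: the top 12 mm, 18 mm in diameter), about 18 g, standing upright in the catch tray at least 55 mm from the other one, centre to centre. Origin: centre of its underside; z up along its axis.
- tote: Open grey plastic box to the left of the machine, fixed: 140 mm (x) by 160 mm (y) by 50 mm high outside, walls and floor 4 to 5 mm thick. Origin: centre of its underside; z up.
- guard (a joint): Hinge angle of the machine's clear guard in rad: 0 shut, growing as its front rises (45 degrees = 0.785), stop at 1.5. Weight (about 0.3 kg) and a light spring close it from any angle; it takes about 2 to 3 N at the handle to lift and hold.
- guard_handle (a point): Grip point of the guard's handle: a black upright tab in the middle of the guard's front, 14 mm thick (along the machine's y), 22 mm high, sticking out 53 mm forward (machine's -x) from the clear front. The point lies on the tab's centre line, 36 mm in front of the clear front and, when shut, 94 mm above the bench; it turns with the guard.
- guard_hinge (a point): Middle of the guard's hinge line, at the back of the machine, 66 mm above the bench; the hinge line runs along the machine's y. With the guard shut the handle point is 207 mm in front of it and 28 mm above it.
- glass_stopper: Bystander: ground glass stopper standing on the bench between tray and tote, 29 mm in diameter, 42 mm high. Origin: centre of its underside.
- timer: Bystander: small white bench timer, 62 by 66 by 19 mm, lying on the bench right of the machine's front. Origin: centre of its underside.
- binder_clip_2: Bystander: black binder clip standing near the front edge of the bench, 16 by 32 by 50 mm. Origin: centre of its underside.
- beaker_3: Bystander: small glass beaker left of the tote, 62 by 72 by 72 mm. Origin: centre of its underside.
- tape_roll: Bystander: roll of tape lying left of the tote, 68 mm in diameter, 19 mm high. Origin: centre of its underside.

How it is judged (in metres and radians):
On the way, in this order (a step that is already met when the one before it is completed fails the run):
1. both vials lie or stand released in the tote, the guard still shut (x of vial_1 in the frame of tote between -0.067 and 0.067 m and y of vial_1 in the frame of tote between -0.077 and 0.077 m and z of each of vial_1, vial_2 in the frame of tote below 0.04 m and contact force between the fingers and vial_1 below 0.1 N and linear speed of each of vial_1, vial_2 below 0.05 m/s and x of vial_2 in the frame of tote between -0.067 and 0.067 m and y of vial_2 in the frame of tote between -0.077 and 0.077 m and contact force between the fingers and vial_2 below 0.1 N and value of joint guard below 0.15 rad), for 0.2 s.
2. the guard is held by the fingers at 45 degrees (value of joint guard between 0.68 and 0.89 rad and contact force between the fingers and guard above 0.5 N), for 0.3 s.
At the end, for the whole second after the job is handed in: The guard stands still at 45 degrees (within 6 degrees), carried by the fingers (more than 0.5 N between fingers and guard), and both vials lie or stand at rest inside the tote, released (all of step 2 and velocity of joint guard between -0.1 and 0.1 rad/s and x of vial_1 in the frame of tote between -0.067 and 0.067 m and y of vial_1 in the frame of tote between -0.077 and 0.077 m and z of each of vial_1, vial_2 in the frame of tote below 0.04 m and contact force between the fingers and vial_1 below 0.1 N and linear speed of each of vial_1, vial_2 below 0.05 m/s and x of vial_2 in the frame of tote between -0.067 and 0.067 m and y of vial_2 in the frame of tote between -0.077 and 0.077 m and contact force between the fingers and vial_2 below 0.1 N); the arm keeps its last pose, push and grip.
It fails at once if the guard is raised while a vial is not yet in the tote (value of joint guard above 0.25 rad and not (x of vial_1 in the frame of tote between -0.067 and 0.067 m and y of vial_1 in the frame of tote between -0.077 and 0.077 m and z of each of vial_1, vial_2 in the frame of tote below 0.04 m and x of vial_2 in the frame of tote between -0.067 and 0.067 m and y of vial_2 in the frame of tote between -0.077 and 0.077 m)).
It fails at once if a vial is dropped (falls freely by more than about 45 mm) ((contact force between anything else and vial_1 below 0.01 N and linear speed of vial_1 above 0.95 m/s) or (contact force between anything else and vial_2 below 0.01 N and linear speed of vial_2 above 0.95 m/s)).
It fails at once if a bystander is shifted by more than 25 mm (distance of any of glass_stopper, timer, binder_clip_2, beaker_3, tape_roll from where it was at the start of the episode above 0.025 m).
It also fails if it takes over 64 s, if anything falls off the work surface, if the arm or the gripper's body presses on something with over 40 N, if the wrist force passes 120 N, or if a joint passes its speed limit or range.

## Working session

There is one attempt and no reset: what is moved stays moved. The work goes in short steps, Python scripts to look and compute and a shell command to move; the robot and the scene stay as the last step left them, time stands still between calls to the robot, and variables do not carry over. Pictures are saved under pics/ and viewed, at most 10 in all, crops included, and the job is handed in when it is done.

```bash
mkdir -p pics; cat > h.py <<'E'
import numpy as np, cv2
from scipy.spatial.transform import Rotation as R
from plant import r
def save(n,im): cv2.imwrite('pics/'+n+'.png',im[:,:,::-1])
def ray(name,uv):
    p=r.camera_params(name); K=np.array(p['mtx'],float); M=cv2.Rodrigues(np.array(p['rvec'],float))[0]; t=np.array(p['tvec'],float).ravel()
    return -M.T@t, M.T@np.linalg.solve(K,[uv[0],uv[1],1.])
def onz(name,uv,z):
    c,d=ray(name,uv); return c+d*(z-c[2])/d[2]
def tool(): 
    s=r.get_state(); return np.array(s['tcp_pos']),R.from_euler('xyz',s['eef_rot'],degrees=True).as_matrix()
def proj(name,P):
    p=r.camera_params(name); return cv2.projectPoints(np.array(P,float).reshape(-1,1,3),np.array(p['rvec'],float),np.array(p['tvec'],float),np.array(p['mtx'],float),None)[0].reshape(-1,2)
E
python3 - <<'E'
from h import *
t=r.capture('top'); s=r.capture('side'); save('top',t); save('side',s)
save('both',np.hstack([t,s])[:,:]) 
for n in('top','side'): print(n,np.round(ray(n,(256,192)),3).tolist())
print(r.get_state()); print(r.camera_params('wrist'))
E
```

```text
top [[0.188, 0.15, 1.732], [0.218, -0.012, -0.976]]
side [[0.582, 1.161, 0.557], [-0.04, -0.907, -0.42]]
{'time_s': 0.1, 'joints': array([-5.46536399e+01,  2.05856611e+01,  6.39554650e-01, -1.64092859e-02,
       -7.01344471e+01, -1.65056351e+01]), 'qd': array([ 0.03446157, -0.03572405,  0.04778926,  0.03901852, -0.01732051,
       -0.06119285]), 'joint_torque': array([-4.00059638e-03, -5.84163845e+01,  2.93751705e+01,  7.01570928e+00,
        1.01038237e-02, -5.39826624e-05]), 'tcp_pos': array([ 0.21781523, -0.63847401,  0.24474341]), 'eef_rot': array([ 1.79918383e+02, -8.09693684e-03, -1.61164856e+02]), 'contact_force': array([-0.22386811, -0.19232197, -0.72772291]), 'moment': array([ 0.03255539,  0.00581424, -0.01937918]), 'gripper_force': 0.0, 'gripper_width': 0.08759468974618607}
{'mtx': array([[297.31863964,   0.        , 254.763532  ],
       [  0.        , 297.31863964, 192.1368667 ],
       [  0.        ,   0.        ,   1.        ]]), 'mount': array([[-2.44167004e-05, -9.67608177e-01, -2.52456760e-01,
         6.68810374e-02],
       [ 9.99999738e-01,  1.58952463e-04, -7.05944246e-04,
         2.10306657e-04],
       [ 7.23206049e-04, -2.52456711e-01,  9.67607920e-01,
        -1.38931857e-01],
       [ 0.00000000e+00,  0.00000000e+00,  0.00000000e+00,
         1.00000000e+00]])}
```

View pics/top.png

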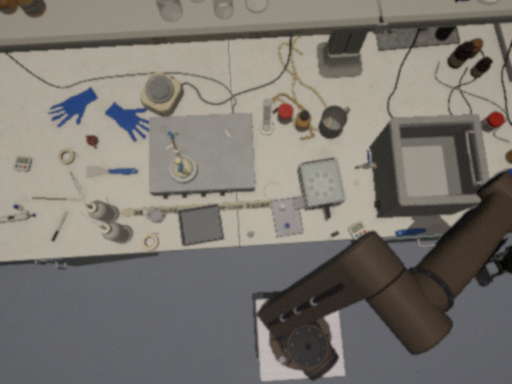

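View pics/side.png

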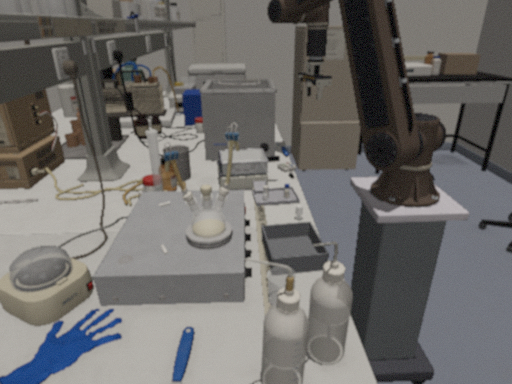

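The top view shows the capper near (322,185), the tray near (287,217), the tote near (201,225), the stopper near (250,233) and the timer near (358,230). I'll enlarge these areas in both views.

```bash
python3 - <<'E'
from h import *
t=cv2.imread('pics/top.png');s=cv2.imread('pics/side.png')
a=cv2.resize(t[150:250,170:370],(800,400),interpolation=2)  # x4
b=cv2.resize(s[140:220,210:330],(800*3//8,200),interpolation=2)
b=cv2.resize(s[145:195,215:325],(440,200),interpolation=2)
c=np.zeros((600,800,3),np.uint8); c[:400]=a; c[400:,:440]=b
cv2.imwrite('pics/crop1.png',c)
for uv in [(287,217),(287,226),(279,217),(201,225),(322,185),(250,233)]: print(uv,onz('top',uv,0.03).round(3))
E
```

```text
(287, 217) [0.458 0.012 0.03 ]
(287, 226) [0.423 0.015 0.03 ]
(279, 217) [0.461 0.044 0.03 ]
(201, 225) [0.448 0.354 0.03 ]
(322, 185) [ 0.579 -0.139  0.03 ]
(250, 233) [0.404 0.163 0.03 ]
```

View pics/crop1.png

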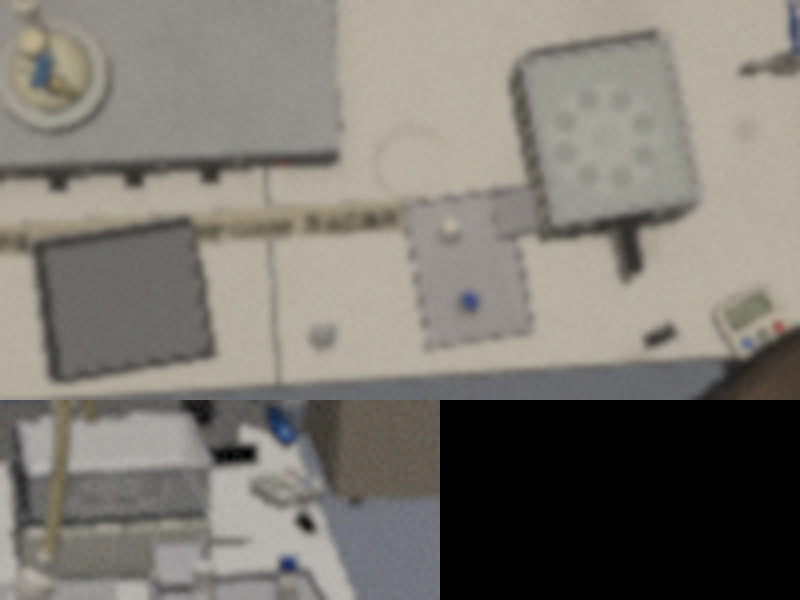

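Both caps show clearly: white near (282,207) and blue near (287.5,225) in full-image pixels. The handle tab runs from (327,205) to (327.5,219). I'll work out coarse positions and the shift to a viewing pose above the tray.

```bash
cat >> h.py <<'E'
def shift(P,yaw=None,tilt=0):
    """rows to reach world P with tool down at yaw (deg)"""
    p,M=tool(); print('shift mm',np.round(M.T@(np.array(P)-p)*1000,1).tolist())
    if yaw is not None:
        T=R.from_euler('xyz',[180,0,yaw],degrees=True)
        T=R.from_matrix(T.as_matrix())
        if tilt: T=T*R.from_rotvec(tilt) 
        print('turn',(R.from_matrix(M).inv()*T).as_rotvec().round(3).tolist())
E
python3 - <<'E'
from h import *
f=lambda u,v:(u/4+170,v/4+150)
L=lambda n,u,v,z:print(n,onz('top',f(u,v),z).round(4).tolist())
L('white',449,228,.053);L('blue',470,301,.053)
L('trayBL',407,200,.015);L('trayFL',425,347,.015);L('trayFR',531,332,.015);L('trayBR',511,190,.015)
L('handle root',627,222,.105);L('handle tip',630,278,.105);L('guardFL',545,225,.111);L('guardFR',697,203,.111);L('guardBR',660,38,.111);L('guardBL',524,57,.111)
L('toteBL',38,240,.05);L('toteFL',55,381,.05);L('toteFR',214,354,.05);L('toteBR',190,219,.05);L('stopper',322,330,.042)
shift([.46,.03,.25],-80)
E
```

```text
white [0.4957, 0.0298, 0.053]
blue [0.4222, 0.015, 0.053]
trayBL [0.5341, 0.0672, 0.015]
trayFL [0.3846, 0.0601, 0.015]
trayFR [0.3927, -0.046, 0.015]
trayBR [0.5376, -0.0384, 0.015]
handle root [0.481, -0.1362, 0.105]
handle tip [0.4271, -0.1337, 0.105]
guardFL [0.4821, -0.0572, 0.111]
guardFR [0.4939, -0.2034, 0.111]
guardBR [0.6591, -0.1851, 0.111]
guardBL [0.6485, -0.0516, 0.111]
toteBL [0.5104, 0.4341, 0.05]
toteFL [0.3708, 0.4214, 0.05]
toteFR [0.387, 0.2666, 0.05]
toteBR [0.5217, 0.2838, 0.05]
stopper [0.4046, 0.1607, 0.042]
shift mm [-445.0, 554.5, -4.5]
turn [0.001, 0.001, -1.417]
```

```bash
python3 -m pendant '[[-37,46,0,0,0,-0.1],[-74,92,0,0,0,-0.2],[-111,138,0,0,0,-0.3],[-148,184,-2,0,0,-0.4],[-185,230,-2,0,0,-0.5],[-222,277,-4,0,0,-0.6],[-259,323,-4,0,0,-0.7],[-296,369,-4,0,0,-0.8],[-333,415,-4,0,0,-0.9],[-370,461,-4,0,0,-1.0],[-407,507,-4,0,0,-1.1],[-445,554,-4,0,0,-1.2],[-445,554,-4,0,0,-1.311],[-445,554,-4,0,0,-1.311],[-445,554,-4,0,0,-1.311]]' 87 20
python3 - <<'E'
from h import *
p,M=tool(); print(p,r.get_state()['eef_rot'])
im=r.capture('wrist'); save('w1',im); np.savez('w1.npz',p=p,M=M)
cv2.imwrite('pics/w1b.png',cv2.resize(im[:,:,::-1],(800,600),interpolation=2))
E
```

```text
time_s: 1.98
tcp_pos: [0.4599, 0.0287, 0.2494]
eef_rot: [180.0, -0.0, -86.2]
contact_force: [-0.2, -0.7, 0.3]
gripper_width: 0.087
gripper_force: 0.0
[0.45988661 0.02868613 0.24943458] [ 1.79981015e+02 -4.64680784e-03 -8.62212528e+01]
```

View pics/w1b.png

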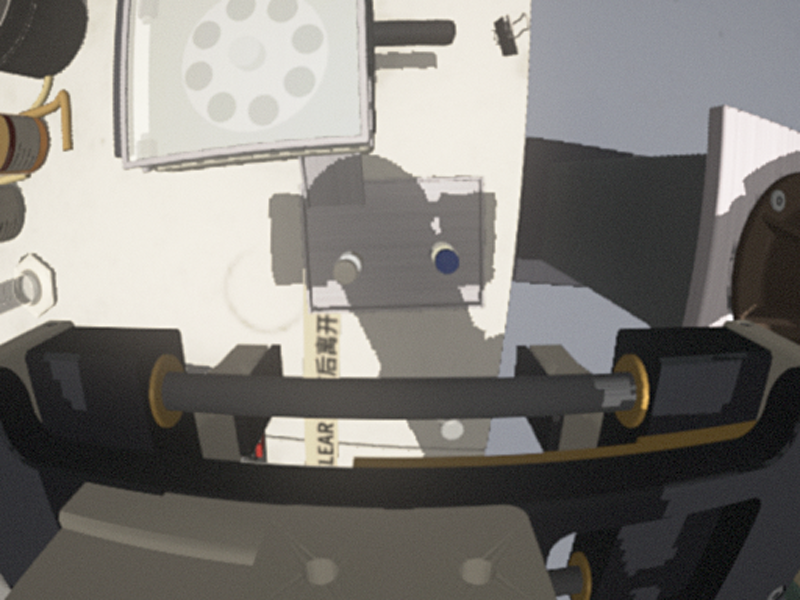

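The wrist view (shown enlarged by 1.5625) has the white cap at (347,268), the blue cap at (446,261), the handle from (374,34) to (455,33), and the stopper at (452,429). I'll cast rays for these.

```bash
cat >> h.py <<'E'
def wz(uv,z,p,M):
    c=r.camera_params('wrist'); K=c['mtx']; T=np.array(c['mount'])
    d=(np.array(uv)-[K[0,2],K[1,2]])/K[0,0]; th=np.hypot(*d)
    v=np.r_[d/th*np.sin(th),np.cos(th)] if th>0 else np.array([0,0,1.])
    o=p+M@T[:3,3]; w=M@T[:3,:3]@v; return o+w*(z-o[2])/w[2]
E
python3 - <<'E'
from h import *
q=np.load('w1.npz');p,M=q['p'],q['M']
im=cv2.cvtColor(r.capture('wrist'),cv2.COLOR_RGB2HSV)
m=cv2.inRange(im,(105,100,40),(130,255,255)); m[:150]=0;m[190:]=0;m[:,:260]=0;m[:,310:]=0
M_=cv2.moments(m,True);print('blue px',M_['m10']/M_['m00'],M_['m01']/M_['m00'],M_['m00'])
for n,u,v,z in [('white',347,268,.053),('blue',446,261,.053),('hroot',374,32,.105),('htip',455,33,.105),('stop',452,429,.042),('trayBL',314,310,.015),('trayFL',481,303,.015),('trayFR',482,178,.015),('guardFL',372,148,.107),('guardFR',372,0,.111)]:
    print(n,wz((u/1.5625,v/1.5625),z,p,M).round(4).tolist())
E
```

```text
blue px 285.0 166.73170731707316 41.0
white [0.4985, 0.0266, 0.053]
blue [0.4262, 0.0166, 0.053]
hroot [0.4859, -0.1322, 0.105]
htip [0.4366, -0.1355, 0.105]
stop [0.4055, 0.1623, 0.042]
trayBL [0.529, 0.0716, 0.015]
trayFL [0.389, 0.0562, 0.015]
trayFR [0.3982, -0.0472, 0.015]
guardFL [0.4819, -0.058, 0.107]
guardFR [0.4883, -0.1519, 0.111]
```

```bash
python3 - <<'E'
from h import *
shift([.498,.0275,.037],-86); shift([.425,.0165,.037],-86)
E
```

```text
shift mm [3.5, -37.8, 212.6]
turn [-0.0, 0.0, -0.004]
shift mm [9.7, 35.7, 212.6]
turn [-0.0, 0.0, -0.004]
```

```bash
python3 -m pendant '[[3,-38,30,0,0,0],[3,-38,80,0,0,0],[3,-38,120,0,0,0],[3,-38,145,0,0,0],[3,-38,170,0,0,0],[3,-38,190,0,0,0],[3,-38,205,0,0,0],[3,-38,212,0,0,0],[3,-38,212,0,0,0],[3,-38,212,0,0,0]]' 40 10
python3 - <<'E'
from h import *
p,M=tool();im=r.capture('wrist');save('w2',im);print(p)
E
```

```text
time_s: 3.32
tcp_pos: [0.4988, 0.0288, 0.0382]
eef_rot: [-179.9, 0.0, -86.1]
contact_force: [0.2, -0.0, 0.5]
gripper_width: 0.0401
gripper_force: 0.0
[0.49875685 0.02882208 0.03819576]
```

View pics/w2.png

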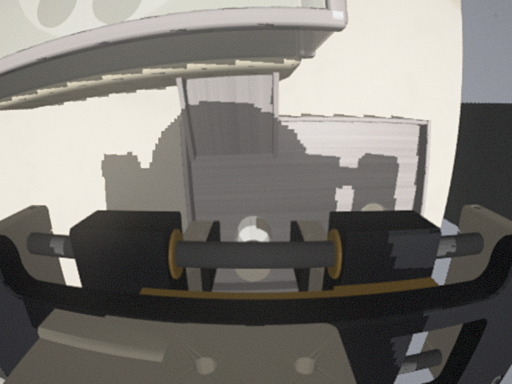

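The white vial, at (254,232), sits centred between the two fingers. Next I close on it and lift.

```bash
python3 -m pendant '[[0,0,0,0,0,0],[0,0,0,0,0,0],[0,0,0,0,0,0],[0,0,0,0,0,0],[0,0,-15,0,0,0],[0,0,-50,0,0,0],[0,0,-90,0,0,0],[0,0,-90,0,0,0]]' 10 12
python3 - <<'E'
from h import *
shift([.48,.375,.128],-84); shift([.41,.32,.128],-84)
E
```

```text
time_s: 4.38
tcp_pos: [0.5002, 0.0295, 0.1305]
eef_rot: [-179.7, 0.1, -86.0]
contact_force: [1.1, -1.0, -0.9]
gripper_width: 0.0208
gripper_force: 12.0
shift mm [-346.1, -3.8, 3.1]
turn [-0.006, 0.002, -0.035]
shift mm [-296.0, 69.8, 2.6]
turn [-0.006, 0.002, -0.035]
```

```bash
python3 - <<'E'
from h import *
shift([.455,.385,.0415])
E
python3 -m pendant '[[-30,2,0,0,0,0],[-75,5,0,0,0,0],[-125,10,0,0,0,0],[-175,12,0,0,0,0],[-225,15,0,0,0,0],[-275,18,0,0,0,0],[-320,20,0,0,0,0],[-345,20,0,0,0,-0.035],[-357,20,0,0,0,-0.035],[-357,20,0,0,0,-0.035],[-357,20,0,0,0,-0.035]]'
```

```text
shift mm [-357.6, 20.9, 89.5]
time_s: 5.75
tcp_pos: [0.4538, 0.3823, 0.1274]
eef_rot: [180.0, -0.0, -84.1]
contact_force: [-0.5, 0.9, -0.3]
gripper_width: 0.0205
gripper_force: 12.0
```

```bash
python3 -m pendant '[[0,0,25,0,0,0],[0,0,50,0,0,0],[0,0,65,0,0,0],[0,0,75,0,0,0],[0,0,80,0,0,0],[0,0,83,0,0,0],[0,0,85,0,0,0],[0,0,85,0,0,0],[0,0,85,0,0,0]]'
python3 - <<'E'
from h import *
im=r.capture('wrist');save('w3',im)
E
```

```text
time_s: 6.88
tcp_pos: [0.4539, 0.3838, 0.0429]
eef_rot: [-180.0, 0.0, -84.0]
contact_force: [0.3, 0.1, -0.2]
gripper_width: 0.0206
gripper_force: 12.0
```

View pics/w3.png

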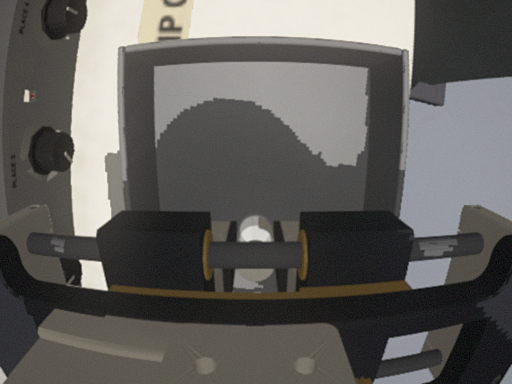

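The white vial hangs inside the tote, just above the floor. I'll lower the last couple of mm, release, and retreat.

```bash
python3 -m pendant '[[0,0,1.5,0,0,0],[0,0,2.5,0,0,0],[0,0,2.5,0,0,0]]'
python3 -m pendant '[[0,0,0,0,0,0],[0,0,0,0,0,0],[0,0,0,0,0,0],[0,0,-10,0,0,0],[0,0,-35,0,0,0],[0,0,-70,0,0,0],[0,0,-90,0,0,0],[0,0,-90,0,0,0]]' 34
python3 - <<'E'
from h import *
shift([.425,.0165,.13],-86)
im=r.capture('wrist');save('w4',im)
E
```

```text
time_s: 7.3
tcp_pos: [0.4537, 0.3835, 0.0399]
eef_rot: [180.0, -0.0, -84.0]
contact_force: [0.2, -1.1, -0.0]
gripper_width: 0.021
gripper_force: 12.0
time_s: 8.3
tcp_pos: [0.4545, 0.3846, 0.1327]
eef_rot: [-179.8, 0.2, -84.0]
contact_force: [-0.0, 0.1, 0.2]
gripper_width: 0.0342
gripper_force: 0.0
shift mm [363.0, 67.7, 1.3]
turn [-0.003, 0.003, 0.034]
```

```bash
python3 -m pendant '[[30,5,0,0,0,0],[75,12,0,0,0,0],[125,22,0,0,0,0],[175,32,0,0,0,0],[225,42,0,0,0,0],[275,52,0,0,0,0],[320,60,0,0,0,0],[350,65,0,0,0,0.034],[363,67,0,0,0,0.034],[363,67,0,0,0,0.034],[363,67,0,0,0,0.034]]' 40
python3 - <<'E'
from h import *
p,M=tool(); im=r.capture('wrist'); h=cv2.cvtColor(im,cv2.COLOR_RGB2HSV)
m=cv2.inRange(h,(105,100,40),(130,255,255)); m[:100]=0; n,l,s,c=cv2.connectedComponentsWithStats(m)
for i in range(1,n):
    if s[i,4]>20: print(s[i],c[i],wz(c[i],.053,p,M).round(4))
shift([.425,.0165,.037],-86); save('w5',im)
E
```

```text
time_s: 9.72
tcp_pos: [0.425, 0.0162, 0.1299]
eef_rot: [180.0, -0.0, -85.9]
contact_force: [0.3, 0.2, 0.2]
gripper_width: 0.0399
gripper_force: 0.0
[245 194  21  24 394] [255.01269036 205.68020305] [0.4255 0.0158 0.053 ]
shift mm [-0.2, 0.0, 93.0]
turn [0.0, -0.0, 0.001]
```

The close-up puts the blue vial at (0.4255, 0.016), which is right under the tool.

```bash
python3 -m pendant '[[0,0,20,0,0,0],[0,0,45,0,0,0],[0,0,65,0,0,0],[0,0,80,0,0,0],[0,0,90,0,0,0],[0,0,93,0,0,0],[0,0,93,0,0,0]]'
python3 -m pendant '[[0,0,0,0,0,0],[0,0,0,0,0,0],[0,0,0,0,0,0],[0,0,0,0,0,0],[0,0,-15,0,0,0],[0,0,-50,0,0,0],[0,0,-90,0,0,0],[0,0,-90,0,0,0],[0,0,-90,0,0,0]]' 10 12
python3 -c "
from h import *
shift([.445,.315,.042],-84)"
```

```text
time_s: 10.65
tcp_pos: [0.425, 0.0159, 0.0372]
eef_rot: [-180.0, -0.0, -86.0]
contact_force: [0.8, 0.4, 0.6]
gripper_width: 0.0398
gripper_force: 0.0
time_s: 11.78
tcp_pos: [0.4244, 0.0155, 0.1268]
eef_rot: [180.0, 0.0, -86.0]
contact_force: [0.5, -0.4, 0.3]
gripper_width: 0.0205
gripper_force: 12.0
shift mm [-297.3, -41.4, 84.9]
turn [0.0, 0.0, -0.035]
```

```bash
python3 -m pendant '[[-30,-4,0,0,0,0],[-75,-10,0,0,0,0],[-125,-18,0,0,0,0],[-175,-25,0,0,0,0],[-225,-32,0,0,0,0],[-265,-38,0,0,0,0],[-288,-41,0,0,0,-0.035],[-297,-41,0,0,0,-0.035],[-297,-41,0,0,0,-0.035],[-297,-41,25,0,0,-0.035],[-297,-41,50,0,0,-0.035],[-297,-41,70,0,0,-0.035],[-297,-41,80,0,0,-0.035],[-297,-41,84,0,0,-0.035],[-297,-41,86,0,0,-0.035],[-297,-41,87,0,0,-0.035],[-297,-41,87,0,0,-0.035]]'
```

```text
time_s: 13.9
tcp_pos: [0.445, 0.3149, 0.0404]
eef_rot: [-180.0, 0.0, -84.0]
contact_force: [0.4, -0.5, 0.5]
gripper_width: 0.0211
gripper_force: 12.0
```

```bash
python3 -m pendant '[[0,0,1,0,0,0],[0,0,2,0,0,0],[0,0,2,0,0,0]]'
python3 -m pendant '[[0,0,0,0,0,0],[0,0,0,0,0,0],[0,0,0,0,0,0],[0,0,-10,0,0,0],[0,0,-35,0,0,0],[0,0,-80,0,0,0],[0,0,-130,0,0,0],[0,0,-170,0,0,0],[0,0,-170,0,0,0]]' 34
python3 - <<'E'
from h import *
p,M=tool()
im=r.capture('wrist');t=r.capture('top'); c=np.zeros((384,800,3),np.uint8); c[:,:512]=im
c[:240,512:800]=cv2.resize(t[190:250,170:242],(288,240),interpolation=2); save('w6',c)
shift([.45,-.13,.20],4)
E
```

```text
time_s: 14.28
tcp_pos: [0.4449, 0.3147, 0.038]
eef_rot: [180.0, -0.0, -84.0]
contact_force: [-0.1, -0.7, 0.6]
gripper_width: 0.0207
gripper_force: 12.0
time_s: 15.4
tcp_pos: [0.4462, 0.3161, 0.2125]
eef_rot: [-179.7, 0.3, -84.0]
contact_force: [-0.6, -0.6, -0.2]
gripper_width: 0.0339
gripper_force: 0.0
shift mm [442.8, 41.3, 8.1]
turn [-0.002, 0.001, -1.536]
```

View pics/w6.png

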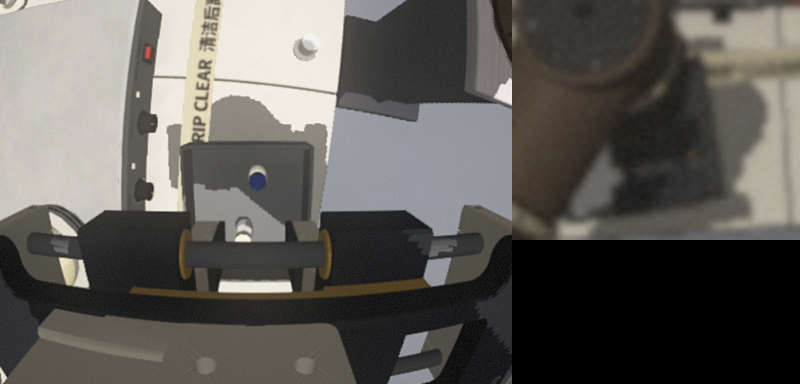

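Both vials stand upright in the tote: blue cap at (257,180), white cap at (243,235). Next is the handle. I'll go over it with the fingers closing across the tab.

```bash
python3 -m pendant '[[30,3,5,0,0,0.1],[70,7,8,0,0,0.25],[115,10,8,0,0,0.4],[160,15,8,0,0,0.55],[205,20,8,0,0,0.7],[250,24,8,0,0,0.85],[295,28,8,0,0,1.0],[340,32,8,0,0,1.15],[380,36,8,0,0,1.3],[415,40,8,0,0,1.45],[435,41,8,0,0,1.55],[443,41,8,0,0,1.606],[443,41,8,0,0,1.606],[443,41,8,0,0,1.606]]' 40 25
python3 - <<'E'
from h import *
p,M=tool(); np.savez('w7.npz',p=p,M=M); print(r.get_state()['joints'].round(1)); im=r.capture('wrist');save('w7',im)
E
```

```text
time_s: 17.25
tcp_pos: [0.4505, -0.1296, 0.1998]
eef_rot: [180.0, -0.0, -175.9]
contact_force: [0.8, -0.0, 0.2]
gripper_width: 0.0402
gripper_force: 0.0
[  8.1   3.  -28.3  -0.  -58.7 -94. ]
```

View pics/w7.png

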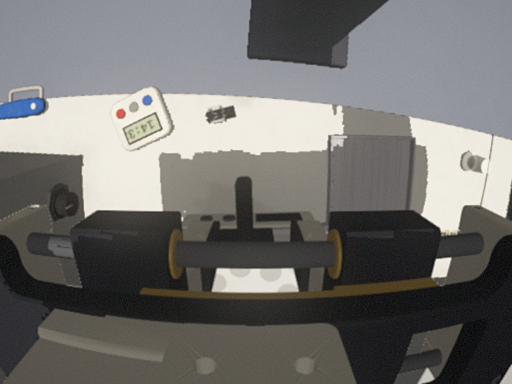

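The handle tab shows between the fingers, about 236 to 252 wide, with its near end at row 178. I'll compute its position.

```bash
python3 - <<'E'
from h import *
q=np.load('w7.npz');p,M=q['p'],q['M']
for uv in [(236,180),(252,180),(244,178),(237,215),(252,215),(244,215)]: print(uv,wz(uv,.105,p,M).round(4))
shift([.452,-.134,.115],-176,[0,-.26,0]); shift([.452,-.134,.094],-176,[0,-.26,0])
E
```

```text
(236, 180) [ 0.4355 -0.1456  0.105 ]
(252, 180) [ 0.4346 -0.1327  0.105 ]
(244, 178) [ 0.4334 -0.1392  0.105 ]
(237, 215) [ 0.4652 -0.1431  0.105 ]
(252, 215) [ 0.4643 -0.1307  0.105 ]
(244, 215) [ 0.4647 -0.1373  0.105 ]
shift mm [-1.1, -4.6, 84.9]
turn [0.0, -0.26, 0.002]
shift mm [-1.1, -4.6, 105.9]
turn [0.0, -0.26, 0.002]
```

```bash
python3 -m pendant '[[1,-8,10,0,-0.08,0],[1,-8,30,0,-0.16,0],[1,-8,50,0,-0.22,0],[1,-8,70,0,-0.26,0],[1,-8,85,0,-0.26,0],[1,-8,98,0,-0.26,0],[1,-8,105,0,-0.26,0],[1,-8,105,0,-0.26,0]]'
python3 -c "
from h import *
print(r.get_state()['joints'].round(1),r.get_state()['contact_force'])"
```

```text
time_s: 18.3
tcp_pos: [0.45, -0.1379, 0.0948]
eef_rot: [-180.0, 14.8, -175.9]
contact_force: [-0.2, -0.2, 0.9]
gripper_width: 0.0399
gripper_force: 0.0
[  7.8   3.8 -47.6   2.4 -23.8 -95.8] [-0.155572   -0.1831403   0.94933072]
```

```bash
python3 -m pendant '[[0,0,0,0,0,0],[0,0,0,0,0,0],[0,0,0,0,0,0],[0,0,0,0,0,0]]' 5 25
cat > arc.py <<'E'
from h import *
p,M=tool(); a=np.radians(4.0); f=np.array([np.cos(a),np.sin(a),0]); ax=np.array([-np.sin(a),np.cos(a),0])
h=np.array([*(p+.207*f)[:2],.066]); v=p-h
for th in np.linspace(0,.785,13)[1:]:
    Q=R.from_rotvec(ax*th); d=M.T@(Q.apply(v)-v)*1000; w=M.T@(ax*th)
    print(round(th,3),d.round(0).tolist(),w.round(3).tolist())
E
python3 arc.py
```

```text
time_s: 18.8
tcp_pos: [0.4504, -0.1391, 0.0955]
eef_rot: [-179.9, 14.9, -175.9]
contact_force: [2.3, -10.9, -0.8]
gripper_width: 0.014
gripper_force: 25.0
0.065 [-6.0, -0.0, -12.0] [-0.0, 0.065, -0.0]
0.131 [-12.0, -0.0, -24.0] [-0.0, 0.131, -0.0]
0.196 [-20.0, -0.0, -36.0] [-0.0, 0.196, -0.0]
0.262 [-28.0, -0.0, -47.0] [-0.0, 0.262, -0.0]
0.327 [-36.0, -0.0, -57.0] [-0.0, 0.327, -0.0]
0.392 [-46.0, -0.0, -67.0] [-0.0, 0.392, -0.0]
0.458 [-56.0, -0.0, -77.0] [-0.0, 0.458, -0.001]
0.523 [-67.0, -0.0, -85.0] [-0.0, 0.523, -0.001]
0.589 [-78.0, -0.0, -93.0] [-0.001, 0.589, -0.001]
0.654 [-90.0, -0.0, -100.0] [-0.001, 0.654, -0.001]
0.72 [-102.0, -0.0, -107.0] [-0.001, 0.72, -0.001]
0.785 [-114.0, -0.0, -112.0] [-0.001, 0.785, -0.001]
```

The tab is gripped at 14 mm. I'll relieve the sideways load by about 1 mm and lift the first half, taking the second half after a check.

```bash
python3 -m pendant '[[0,-1,0,0,0,0],[-2,-1,-4,0,0.025,0],[-6,-1,-12,0,0.065,0],[-12,-1,-24,0,0.13,0],[-20,-1,-36,0,0.196,0],[-28,-1,-47,0,0.262,0],[-36,-1,-57,0,0.327,0],[-46,-1,-67,0,0.392,0],[-46,-1,-67,0,0.392,0]]'
python3 -c "
from h import *
print(r.get_state()['joints'].round(1))"
```

```text
time_s: 19.92
tcp_pos: [0.4761, -0.1367, 0.1712]
eef_rot: [179.9, -7.9, -176.0]
contact_force: [-5.1, 1.8, 1.6]
gripper_width: 0.0144
gripper_force: 25.1
[  6.4  11.9 -22.2  -0.4 -63.9 -92.2]
```

```bash
python3 - <<'E'
from h import *
p,M=tool(); a=np.radians(4.0); f=np.array([np.cos(a),np.sin(a),0]); ax=np.array([-np.sin(a),np.cos(a),0])
h=np.array([.4504,-.1391,0])+.207*f; h[2]=.066; v=p-h; u0=np.arctan2(v[2],-v@f); print('theta now',u0-np.arctan2(.0285,.207))
for th in np.linspace(0,.392,7)[1:]:
    Q=R.from_rotvec(ax*th); print(round(th,3),(M.T@(Q.apply(v)-v)*1000).round(0).tolist())
E
```

```text
theta now 0.3891177133813657
0.065 [-6.0, 0.0, -12.0]
0.131 [-12.0, 0.0, -25.0]
0.196 [-19.0, 0.0, -36.0]
0.261 [-27.0, 0.0, -47.0]
0.327 [-36.0, 0.0, -58.0]
0.392 [-45.0, 0.0, -68.0]
```

```bash
python3 -m pendant '[[-2,0,-4,0,0.025,0],[-6,0,-12,0,0.065,0],[-12,0,-24,0,0.13,0],[-19,0,-36,0,0.196,0],[-27,0,-47,0,0.262,0],[-36,0,-57,0,0.327,0],[-42,0,-64,0,0.37,0],[-45,0,-68,0,0.392,0],[-45,0,-68,0,0.392,0],[-45,0,-68,0,0.392,0],[-45,0,-68,0,0.392,0],[-45,0,-68,0,0.392,0]]'
python3 - <<'E'
from h import *
p,M=tool(); a=np.radians(4.0); f=np.array([np.cos(a),np.sin(a),0])
h=np.array([.4504,-.1391,0])+.207*f; h[2]=.066; v=p-h; print('theta',np.arctan2(v[2],-v@f)-np.arctan2(.0285,.207),np.linalg.norm(v))
im=r.capture('wrist');t=r.capture('top');s=r.capture('side');c=np.zeros((600,800,3),np.uint8)
c[:300,:400]=cv2.resize(im,(400,300)); c[:300,400:]=cv2.resize(t[165:255,180:300],(400,300),interpolation=2); c[300:,:600]=cv2.resize(s[80:230,150:450],(600,300),interpolation=2); save('w8',c)
E
```

```text
time_s: 21.42
tcp_pos: [0.5286, -0.1316, 0.2333]
eef_rot: [179.8, -30.3, -175.9]
contact_force: [-7.2, 10.2, 6.1]
gripper_width: 0.0143
gripper_force: 25.0
theta 0.7789964991580983 0.21094139617101232
```

View pics/w8.png

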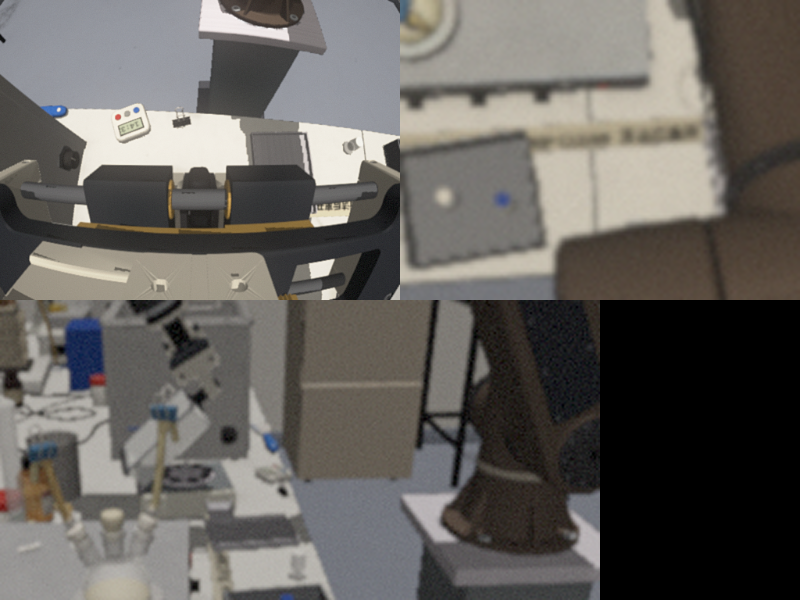

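The pictures show the tab between the fingers and the guard at about 45 degrees (0.78 rad worked out from the TCP). Both vials are upright in the tote, and the stopper, timer and clip look undisturbed. I'm handing the job in.

```bash
python3 -m pendant '[[0,0,0,0,0,0],[0,0,0,0,0,0]]'; python3 -c "
from plant import r
print(r.close_job())"
```

```text
time_s: 21.82
tcp_pos: [0.5286, -0.1315, 0.2333]
eef_rot: [179.8, -30.3, -175.9]
contact_force: [-6.4, 10.6, 6.2]
gripper_width: 0.0142
gripper_force: 25.0
the job is handed in; nothing more can be done
None
```

I handed the job in at about 22 s: both vials were set down upright in the tote, and the gripper is holding the guard at about 45° (0.78 rad worked out from the tool position); the hand-in returned no verdict.

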